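# Fit the crank and wind the vice shut on the block

### The job

Fit the loose crank fully home on the square shaft end on top of the small blue vice; the way the square is turned is not measured, so feel or look for it and do not force it on. Then wind the crank clockwise (seen from above) through its turns until the jaw has pushed the steel block against the fixed jaw and grips it firmly, but do not overtighten. Leave the crank on the shaft, and leave the other things on the bench as they are.

Things in the scene. Friction and masses are not known exactly. Their poses are not given: they have to be found in the camera images.
- vice: Small vice fixed to the bench: grey bed 100 x 230 x 14 mm, long along its own y; origin under its centre. At its -y end a blue gear head (80 x 70 mm, 60 mm high) carries the upright square shaft; the fixed jaw is at the +y end. Turning the shaft clockwise (from above) sends the moving jaw to +y, 12 mm a turn. The shaft's steady friction is 0.32 N m, about 5 N at the crank handle; it stays put.
- shaft_foot (a point): On the shaft's axis at the top of its steel collar, 64 mm up, fixed to the vice: it does not turn with the shaft. Above it the bright 12 mm square end rises 24 mm, the last 3.5 mm tapering to 9 mm; this tip enters the socket at any angle, the full square only when matched within about 0.1 rad (any quarter turn). How the square is turned varies and is not reported.
- fixed_jaw: the fixed jaw, a blue block 72 x 25 mm with a steel face, top 48 mm high; origin on the bench under its gripping face, which looks to the vice's -y
- jaw: the moving jaw, 70 mm wide, 23 mm thick, top 48 mm high; origin on the bench under its gripping face, which looks to the vice's +y. It starts 52 to 60 mm from the fixed jaw, 1.3 to 2 turns before it has the block tight. From there the grip grows steeply, 34 N for each 1 N more at the handle (tangentially): 3 to 5 N more than free winding is a firm grip, over about 8 N more is overtightening.
- crank: Loose dark steel crank, 0.24 to 0.4 kg, standing socket down, handle up. Origin at the centre of the hub's foot; x points from hub to handle, z up. Hub 28 x 28 mm, 44 mm tall, flat sides square to x and y; a flat arm 16 mm wide, 8 to 18 mm above the foot, leads to the handle; a counterweight 22 mm wide reaches to x = -35 mm.
- crank_hub (a point): on the hub's axis, 30 mm above its foot: a good place to grip it across its two flat sides, square to the arm (28 mm apart)
- crank_socket (a point): centre of the socket's mouth at the hub's foot; the socket is 13.5 mm square with its sides along the crank's x and y, 26 mm deep, open downwards. Fully home, this point is at shaft_foot and the hub stands on the collar.
- crank_handle (a point): on the axis of the red handle, 65 mm from the hub's axis, 41 mm above the hub's foot: the middle of the upright sleeve, 18 mm across and 41 mm tall (20 to 61 mm above the foot), which spins freely on its pin, so that a hand that holds it need not turn with the crank
- block: the loose workpiece: ground steel block with a cross hole, 30 x 36 x 24 mm (36 mm along the vice), lying on the vice bed between the jaws; origin under its centre, 14 mm above the bench
- vial: bystander: standing specimen vial with orange cap, 34 mm across, 85 mm tall; origin at its foot
- dish: bystander: aluminium dish with small screws, 60 mm across, 22 mm tall; origin at its foot
- union_nut: bystander: small steel union nut, 24 mm across, 21 mm tall; origin at its foot
- wood_bar: bystander: planed wooden bar, 30 x 135 x 22 mm; origin under its centre

How it is judged:
By the outcome, as a careful person would: the job done as asked, in the order asked, and still so for the second after the job is handed in, with the robot touching nothing.
It also fails if it takes over 72 s, if anything falls off the work surface, if the arm or the gripper's body presses on something with over 40 N, if the wrist force passes 120 N, or if a joint passes its speed limit or range.

### The arm

A 7-joint arm with a two-finger parallel gripper is mounted at the origin on a cart in front of the work surface, level with it; the furniture and walls round the work are solid. World frame = base frame: x ahead of the robot, y to its left, z up, the work surface at z = 0. Lengths are in m, angles in rad, forces in N, time in s.
With the tool pointing down it reaches from about 0.4 to 0.9 m from the base axis. Payload 5.6 kg.
Tool frame: the origin (TCP) lies midway between the tips of the shut fingers; the grasp point (between the pads) lies 19 mm behind it; z points along the fingers, y is the line along which they close (so a half turn about z gives the same grasp; the last joint's range is limited). The gripper opens to 92 mm and grips with 3 to 60 N. Pads are 20 mm wide; open, the fingers measure 128 mm over their backs; the gripper's body (75 mm by 189 mm) begins 69 mm behind the grasp point.
Start: joints at [-1.388, 0.468, -0.012, 1.603, 0.006, 1.071, -0.056], TCP at [0.146, 0.633, 0.215] pointing down, gripper open.
Joint ranges: [-2.53, 2.53], [-0.31, 2.02], [-1.57, 1.55], [0.28, 2.44], [-1.29, 4.43], [0.15, 1.84], [-2.92, 2.92]. Speed limits (rad/s): [2.57, 2.57, 3.14, 3.14, 3.14, 3.14, 3.14].

### API

Orientations are given as a 3x3 rotation matrix whose columns are the frame's x, y, z axes.
In Python, from station import env, effector, solver, viewer, workorder, search_frame, tip_of gives the robot as it stands. Calls block until the motion is done:
- env.reach(position, orientation): joint-space move of the TCP to a pose.
- env.movel(position, frame=None, rate=0.15): straight line of the TCP; frame=None keeps the orientation; rate is the mean speed in m/s.
- env.goto_joints(angles): joint-space move.
- effector.release() and effector.grasp(squeeze=None): open the fingers fully, or close them until they stop; squeeze is the grip in N (None keeps the last).
- env.pause(seconds).
- solver.inverse_kinematics(position, orientation): joint angles nearest the present ones, or None.
- env.sense(): the state.
- viewer.read_camera(name): name is "side" or "top" or "wrist"; returns (picture, depth): 400x640x3 uint8, red, green, blue; 400x640 float32, m along the optical axis (not along the pixel's ray), 0 where there is no reading.
- viewer.camera_info(name): a dict with "intrinsics" (3x3 intrinsics, pixels), "dist_coeffs" ([k1, k2, p1, p2, k3] as OpenCV has them; the pictures are not rectified), "eye" and "rotation" of the camera in the world; the wrist camera has in their place "T_tool_cam" (4x4, takes a point from camera to tool coordinates, whose origin is the TCP and whose axes are the flange's). Camera axes: x right, y up, looking along -z (the intrinsics and any distortion apply to the point x, -y, -z); pixel columns grow to the right and rows downward; lengths in m; the calibration is good to about 2 mm. A picture is of the moment at which its call begins: read the wrist's pose just before it. camera_info takes no time and is no camera call.
A pose or a line that the arm cannot do raises env.PlanningError and nothing moves.
- workorder.finish_job(): hands the job in; it is judged then, once.
Trained networks look in the newest picture that a camera, given by its name, has taken for a name from the list of things; names that differ only in an ending like _2 or _b are one class to them, and where a whole thing is asked for, a point or a joint stands for the part that bears it (a point fixed in the world has none). Each returns a list of dicts, best first, with "score" (0 to 1); they miss things now and then, are a little off and sometimes report something else, mostly with a low value. They report only what shows in the picture. A call takes as long as a camera call.
- search_frame(camera, name): "at" ([x, y, z] in m, in world coordinates, good to about 4 mm: the middle of the surface that is visible of it).
- tip_of(camera, name): "at" ([x, y, z] in m, in world coordinates, good to about 4 mm: a listed point, or the origin of a listed thing).
The state is a dict: "t": time; "joint_positions": joint angles; "joint_velocities": joint speeds; "tau": joint torques, N m; "ee_pos": TCP position; "tcp_rot": TCP orientation; "wrist_force": force on the tool from outside, world axes, zero at the start; "moment": the same for the moment, N m; "gripper_width": finger opening in m; "grasp_force": force on a finger pad.
Only numpy, scipy, OpenCV 4.12 (cv2) and the standard library are available. Lean on these libraries where they do the work, as an engineer would, in place of code of your own. Each camera call takes 0.05 s, during which the arm holds its last target. There are 200 camera calls.

## Working session

There is one attempt and no reset: what is moved stays moved. The work goes in short steps, each a Python script; the robot and the scene stay as the last script left them, time stands still between calls to the robot, and variables do not carry over. Pictures are saved under pics/ and viewed, at most 10 in all, crops included, and the job is handed in when it is done.

```bash
mkdir -p pics; ls; python3 - <<'E'
from station import *
import cv2,numpy as np
for c in ["top","side"]:
    p,d=viewer.read_camera(c); cv2.imwrite(f"pics/{c}0.png",p[:,:,::-1])
    i=viewer.camera_info(c); print(c,i["eye"],np.round(i["rotation"],3).tolist(),i["intrinsics"][0][0])
    for n in ["shaft_foot","crank_hub","crank_handle","crank_socket","jaw","fixed_jaw","block","vice","vial","dish","union_nut","wood_bar"]:
        r=tip_of(c,n); print(n,[(np.round(q["at"],3).tolist(),round(q["score"],2)) for q in r[:2]])
print(env.sense())
E
```

```text
pics
top [0.42717266 0.03315784 1.42930113] [[-0.03, 0.995, -0.095], [-1.0, -0.03, -0.002], [-0.005, 0.095, 0.995]] 462.8778848369928
shaft_foot [([0.539, -0.027, 0.063], 0.96), ([0.525, 0.092, 0.001], 0.41)]
crank_hub [([0.515, -0.228, 0.034], 0.76)]
crank_handle [([0.481, -0.285, 0.04], 0.86)]
crank_socket [([0.51, -0.232, 0.001], 0.75), ([0.679, -0.052, 0.002], 0.23)]
jaw [([0.528, 0.093, 0.002], 0.56)]
fixed_jaw [([0.516, 0.138, -0.001], 0.53), ([0.692, 0.108, -0.001], 0.53)]
block [([0.519, 0.113, 0.015], 0.46)]
vice [([0.525, 0.049, 0.003], 0.76)]
vial [([0.693, 0.112, 0.0], 0.43)]
dish [([0.676, -0.053, -0.001], 0.78)]
union_nut [([0.414, -0.126, -0.0], 0.4)]
wood_bar [([0.464, 0.408, -0.0], 0.59)]
side [ 0.31882321 -0.76058999  0.62590219] [[0.957, 0.172, -0.235], [-0.291, 0.533, -0.794], [-0.012, 0.828, 0.56]] 375.0613700562299
shaft_foot [([0.54, -0.025, 0.063], 0.69)]
crank_hub [([0.511, -0.231, 0.026], 0.58)]
crank_handle [([0.474, -0.283, 0.038], 0.66)]
crank_socket [([0.51, -0.232, 0.001], 0.88)]
jaw [([0.528, 0.091, -0.003], 0.85), ([0.475, -0.283, 0.037], 0.24)]
fixed
[... 404 characters left out ...]
7]), 'joint_velocities': array([-0.0001164 , -0.00093022,  0.0012949 , -0.0010259 , -0.0001405 ,
       -0.00018995,  0.00025908]), 'tau': array([-1.74886227e-03, -5.20400226e+01, -1.33379086e-02, -2.44063461e+01,
       -5.66991116e-02,  1.10854922e-02,  2.32080919e-05]), 'ee_pos': array([0.14558081, 0.63348957, 0.21460053]), 'tcp_rot': array([[-9.74590064e-01,  2.23995993e-01,  4.52465318e-05],
       [ 2.23995994e-01,  9.74590065e-01,  1.54491722e-05],
       [-4.06362677e-05,  2.51916516e-05, -9.99999999e-01]]), 'wrist_force': array([ 0.95977439, -1.52169656, -0.31074639]), 'moment': array([ 0.01889935, -0.02795395,  0.03092273]), 'grasp_force': 0.0, 'gripper_width': 0.09186474075632399}
```

View pics/top0.png

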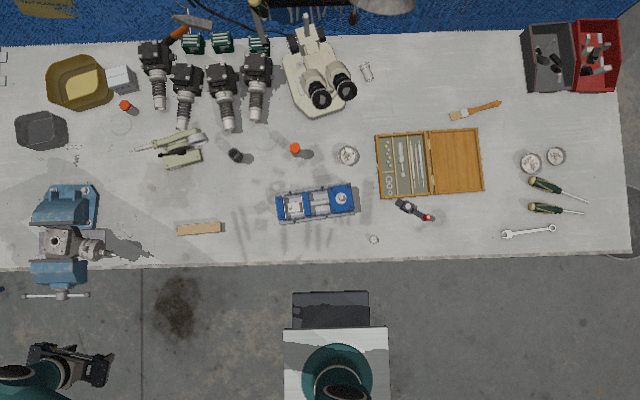

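```bash
cat > h.py <<'E'
from station import *
import cv2,numpy as np
def down(yaw):  # tool x at world angle yaw, z down
    c,s=np.cos(yaw),np.sin(yaw); return np.array([[c,s,0],[s,-c,0],[0,0,-1.]])
def snap(name):
    s=env.sense(); p,d=viewer.read_camera("wrist"); cv2.imwrite(f"pics/{name}.png",p[:,:,::-1])
    np.savez(f"pics/{name}.npz",p=p,d=d,pos=s["ee_pos"],R=s["tcp_rot"]); return p,d,s
def cam(pos,R):
    i=viewer.camera_info("wrist"); T=np.eye(4);T[:3,:3]=R;T[:3,3]=pos
    return T@np.array(i["T_tool_cam"]),np.array(i["intrinsics"]),np.array(i["dist_coeffs"])
def pix2plane(uv,z,pos,R):
    T,K,D=cam(pos,R); n=cv2.undistortPoints(np.array(uv,float).reshape(-1,1,2),K,D).reshape(-1,2)
    r=np.c_[n[:,0],-n[:,1],-np.ones(len(n))]@T[:3,:3].T
    return T[:3,3]+r*((z-T[2,3])/r[:,2])[:,None]
def proj(P,pos,R):
    T,K,D=cam(pos,R); q=(np.atleast_2d(P)-T[:3,3])@T[:3,:3]; q=q*[1,-1,-1]
    return cv2.projectPoints(q,np.zeros(3),np.zeros(3),K,D)[0].reshape(-1,2)
E
python3 - <<'E'
from h import *
i=viewer.camera_info("wrist");print(np.round(i["T_tool_cam"],3).tolist(),np.round(i["intrinsics"],0).tolist())
for yaw in np.arange(-3,3.2,.5):
    for p in ([.54,-.03,.25],[.51,-.23,.2]):
        q=solver.inverse_kinematics(p,down(yaw)); print(round(yaw,1),p,None if q is None else np.round(q,2))
E
```

```text
[[-0.0, 0.966, 0.257, 0.072], [1.0, 0.0, 0.0, 0.0], [0.0, 0.257, -0.966, -0.169], [0.0, 0.0, 0.0, 1.0]] [[321.0, 0.0, 318.0], [0.0, 321.0, 201.0], [0.0, 0.0, 1.0]]
-3.0 [0.54, -0.03, 0.25] [-0.57  0.27  0.68  1.87 -0.2   1.07  1.9 ]
-3.0 [0.51, -0.23, 0.2] [-0.45  0.51  1.09  1.89 -0.52  1.06  2.57]
-2.5 [0.54, -0.03, 0.25] [-0.5   0.26  0.59  1.86 -0.17  1.06  2.37]
-2.5 [0.51, -0.23, 0.2] [ 0.89  0.42 -0.67  1.81  0.31  1.01  2.31]
-2.0 [0.54, -0.03, 0.25] [-0.42  0.25  0.5   1.86 -0.14  1.06  2.84]
-2.0 [0.51, -0.23, 0.2] [-0.56  0.7   1.35  1.9  -0.74  1.19 -2.51]
-1.5 [0.54, -0.03, 0.25] [-1.    0.55  1.37  1.89 -0.58  1.2  -2.5 ]
-1.5 [0.51, -0.23, 0.2] [-0.56  0.7   1.35  1.9  -0.74  1.19 -2.01]
-1.0 [0.54, -0.03, 0.25] [-1.    0.55  1.37  1.89 -0.58  1.2  -2.  ]
-1.0 [0.51, -0.23, 0.2] [-0.56  0.7   1.35  1.9  -0.74  1.19 -1.51]
-0.5 [0.54, -0.03, 0.25] [-1.    0.55  1.37  1.89 -0.58  1.2  -1.5 ]
-0.5 [0.51, -0.23, 0.2] [-0.47  0.53  1.13  1.89 -0.55  1.07 -1.19]
0.0 [0.54, -0.03, 0.25] [-0.81  0.35  1.01  1.88 -0.33  1.09 -1.24]
0.0 [0.51, -0.23, 0.2] [-0.25  0.4   0.78  1.88 -0.33  1.   -0.89]
0.5 [0.54, -0.03, 0.25] [-0.74  0.32  0.91  1.88 -0.28  1.08 -0.79]
0.5 [0.51, -0.23, 0.2] [-0.25  0.4   0.78  1.88 -0.33  1.   -0.39]
1.0 [0.54, -0.03, 0.25] [-0.71  0.31  0.86  1.88 -0.26  1.08 -0.31]
1.0 [0.51, -0.23, 0.2] [-0.25  0.4   0.78  1.88 -0.33  1.    0.1 ]
1.5 [0.54, -0.03, 0.25] [-0.67  0.3   0.82  1.87 -0.24  1.07  0.17]
1.5 [0.51, -0.23, 0.2] [-0.25  0.4   0.78  1.88 -0.33  0.99  0.6 ]
2.0 [0.54, -0.03, 0.25] [-0.64  0.29  0.77  1.87 -0.23  1.07  0.65]
2.0 [0.51, -0.23, 0.2] [-0.24  0.4   0.77  1.88 -0.33  0.99  1.1 ]
2.5 [0.54, -0.03, 0.25] [-0.63  0.29  0.76  1.87 -0.22  1.07  1.14]
2.5 [0.51, -0.23, 0.2] [-0.29  0.42  0.84  1.88 -0.36  1.    1.64]
3.0 [0.54, -0.03, 0.25] [-0.59  0.28  0.71  1.87 -0.2   1.07  1.63]
3.0 [0.51, -0.23, 0.2] [-0.42  0.49  1.04  1.89 -0.49  1.04  2.25]
```

```bash
python3 - <<'E'
from h import *
# box height near crank from top depth
p,d=viewer.read_camera("top"); i=viewer.camera_info("top");K=np.array(i["intrinsics"])
for u,v in [(400,185),(380,193),(400,193),(430,190),(460,185),(430,160),(430,240)]:
    n=cv2.undistortPoints(np.array([[[u,v]]],float),K,np.array(i["dist_coeffs"]))[0,0]; z=d[v,u]
    print(u,v,np.round(np.array(i["eye"])+np.array(i["rotation"])@[n[0]*z,-n[1]*z,-z],3))
env.reach([.54,-.027,.21],down(1.0))
env.pause(.3); p,d,s=snap("shaft"); 
print("foot",[(np.round(q["at"],4),round(q["score"],2)) for q in tip_of("wrist","shaft_foot")[:2]], s["t"])
env.reach([.495,-.255,.21],down(1.02))
env.pause(.3); p,d,s=snap("crank")
for n in ["crank_hub","crank_handle","crank_socket"]: print(n,[(np.round(q["at"],4),round(q["score"],2)) for q in tip_of("wrist",n)[:2]])
print(s["t"],s["joint_positions"].round(2))
a=cv2.imread("pics/shaft.png");b=cv2.imread("pics/crank.png");cv2.imwrite("pics/both.png",np.r_[a[:,:],b][:,:][50:750:1] if 0 else cv2.resize(np.r_[a,b],None,fx=.75,fy=.75))
E
```

```text
400 185 [ 0.576 -0.215  0.01 ]
380 193 [ 0.553 -0.151  0.018]
400 193 [ 0.551 -0.214  0.01 ]
430 190 [ 0.556 -0.302  0.029]
460 185 [ 0.57  -0.4    0.012]
430 160 [ 0.65  -0.31   0.016]
430 240 [ 0.405 -0.301  0.001]
foot [(array([ 0.5424, -0.0297,  0.0663]), 0.62)] 4.3667
crank_hub []
crank_handle [(array([ 0.4744, -0.2842,  0.0413]), 0.88)]
crank_socket [(array([ 0.51  , -0.2271, -0.0014]), 0.7)]
5.6917 [-0.28  0.41  0.89  1.88 -0.37  1.03  0.22]
```

View pics/both.png

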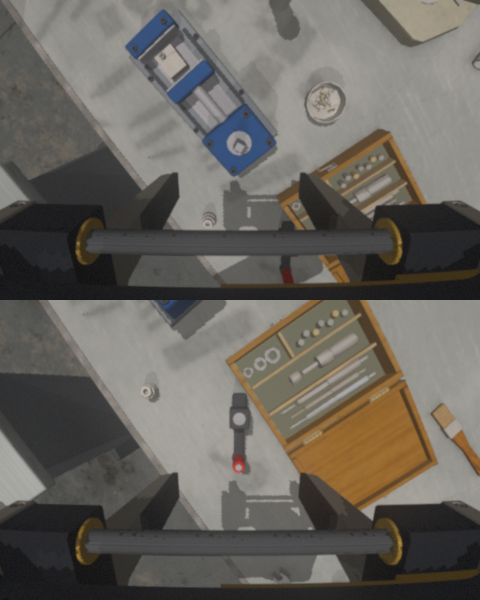

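```bash
cat >> h.py <<'E'
def cloud(f):
    z=np.load(f"pics/{f}.npz"); T,K,D=cam(z["pos"],z["R"]); d=z["d"]; v,u=np.mgrid[0:400,0:640]
    n=cv2.undistortPoints(np.c_[u.ravel(),v.ravel()].astype(float).reshape(-1,1,2),K,D).reshape(-1,2)
    q=np.c_[n[:,0],-n[:,1],-np.ones(len(n))]*d.reshape(-1,1)
    return (T[:3,3]+q@T[:3,:3].T).reshape(400,640,3),z["p"],z["pos"],z["R"]
E
python3 - <<'E'
from h import *
C,p,pos,R=cloud("crank")
near=np.hypot(C[...,0]-.5,C[...,1]+.25)<.07
def rep(m,n): 
    q=C[m]; print(n,len(q),q.mean(0).round(4),q.min(0).round(4),q.max(0).round(4)); return q
hub=rep(near&(C[...,2]>.036)&(C[...,2]<.052)&(np.hypot(C[...,0]-.511,C[...,1]+.228)<.025),"hubtop")
hd=rep(near&(C[...,2]>.054)&(C[...,2]<.075),"handle top")
# height profile across crank
h=hub[:,:2].mean(0);ang=np.arctan2(*(hd[:,:2].mean(0)-h)[::-1]);print("ang",ang)
x=np.array([np.cos(ang),np.sin(ang)]);y=np.array([-x[1],x[0]])
L=(C[...,:2]-h)@np.c_[x,y]
for sgn in (1,-1):
  for xo in (-15,0,15):
    print(sgn,xo,[int(round(1000*np.percentile(C[...,2][(abs(L[...,0]-xo/1000)<.006)&(abs(sgn*L[...,1]-k/1000)<.0025)],95))) for k in range(15,75,5)])
a=cv2.resize(p[240-20:][:0] if 0 else p[225*0+130:0+0] if 0 else p[500-400:240,270:370],None,fx=4,fy=4,interpolation=cv2.INTER_CUBIC)
C2,p2,pos2,R2=cloud("shaft")
print(proj([[.541,-.028,.088],[.541,-.028,.064]],pos2,R2))
m=(np.hypot(C2[...,0]-.541,C2[...,1]+.028)<.02)&(C2[...,2]>.078)&(C2[...,2]<.1);q=C2[m];print("shaft",len(q),q.mean(0).round(4),q.max(0).round(4),np.argwhere(m)[:, ::-1].mean(0))
for t in (.081,.084):
    r=cv2.minAreaRect((q[q[:,2]>t][:,:2]*1000).astype(np.float32));print(r)
b=cv2.resize(p2[150:230,280:360],(400,400),interpolation=cv2.INTER_CUBIC)
cv2.imwrite("pics/z.png",np.c_[cv2.resize(a,(400,560)),np.r_[b,np.zeros((160,400,3),np.uint8)]][...,::-1])
E
```

```text
hubtop 721 [ 0.5128 -0.2285  0.0431] [ 0.4945 -0.2473  0.0369] [ 0.5308 -0.2106  0.046 ]
handle top 227 [ 0.4786 -0.283   0.0607] [ 0.4694 -0.2925  0.0542] [ 0.4866 -0.275   0.0646]
ang -2.131553590004794
1 -15 [41, 19, 34, 34, 34, 8, 8, 23, 23, 24, 24, 24]
1 0 [316, 331, 333, 332, 334, 334, 335, 332, 335, 333, 322, 322]
1 15 [325, 325, 325, 325, 325, 325, 324, 323, 324, 324, 325, 324]
-1 -15 [43, 0, 0, 0, 0, 0, 0, 0, 0, 0, 0, 0]
-1 0 [316, 315, 315, 315, 315, 315, 315, 321, 322, 322, 322, 322]
-1 15 [315, 315, 315, 315, 315, 315, 315, 321, 322, 322, 322, 322]
[[319.15605141 196.41789996]
 [319.06309117 190.6167956 ]]
shaft 177 [ 0.5414 -0.0271  0.0858] [ 0.5486 -0.0203  0.0893] [319.03389831 194.82485876]
((540.8857421875, -27.924673080444336), (12.139791488647461, 12.008349418640137), 28.03400993347168)
((540.900634765625, -27.76544952392578), (11.432612419128418, 11.945427894592285), 31.02057456970215)Traceback (most recent call last):
  File "<stdin>", line 22, in <module>
cv2.error: OpenCV(4.12.0) /io/opencv/modules/imgcodecs/src/loadsave.cpp:1058: error: (-215:Assertion failed) image.channels() == 1 || image.channels() == 3 || image.channels() == 4 in function 'imwrite_'
```

```bash
python3 - <<'E'
from h import *
x=np.array([-.533,-.846]);H=np.array([.478,-.2835]);yaw=1.01
env.reach([*H,.12],down(yaw)); env.movel([*H,.027],rate=.15)
effector.grasp(squeeze=15); s=env.sense(); print(s["gripper_width"],s["grasp_force"],s["wrist_force"])
G=H+.055*x+[-.008,0.005]
env.movel([*G,.027],rate=.12); print(env.sense()["wrist_force"])
effector.release(); env.movel([*G,.12]); 
hub=G-.065*x
env.reach([*(hub+.01*x),.18],down(yaw)); env.pause(.3); p,d,s=snap("crank2")
for n in ["crank_hub","crank_handle","crank_socket"]: print(n,[(np.round(q["at"],4),round(q["score"],2)) for q in tip_of("wrist",n)[:2]])
print(s["t"])
C,p,pos,R=cloud("crank2"); uv=proj([*hub,.044],pos,R)[0];print(hub,uv)
D=np.hypot(C[...,0]-hub[0],C[...,1]-hub[1])
hm=(D<.03)&(C[...,2]>.04)&(C[...,2]<.048); 
print("hub",cv2.minAreaRect((C[hm][:,:2]*1000).astype(np.float32)),C[hm].mean(0))
am=(D<.055)&(C[...,2]>.01)&(C[...,2]<.03);print("arm",am.sum(),C[am].mean(0))
hd=(D<.1)&(C[...,2]>.054)&(C[...,2]<.068);print("handle",C[hd].mean(0))
C2,p2,pos2,R2=cloud("shaft"); b=cv2.resize(p2[150:230,280:360],(400,400),interpolation=cv2.INTER_CUBIC)
u,v=int(uv[0]),int(uv[1]); v0=max(0,min(280,v-60));a=cv2.resize(p[v0:v0+120,u-60:u+60],(400,400),interpolation=cv2.INTER_CUBIC)
cv2.imwrite("pics/z.png",np.c_[a,b][...,::-1])
E
```

```text
0.017542218193695863 14.999957224354148 [ 0.19558264 -0.43218954  0.75890783]
[-1.47312538 -0.91061039  0.66124636]
crank_hub [(array([ 0.478 , -0.2764,  0.0345]), 0.76)]
crank_handle [(array([ 0.4365, -0.3242,  0.0448]), 0.91), (array([ 0.4777, -0.2797,  0.0321]), 0.42)]
crank_socket [(array([ 0.4772, -0.2716, -0.0017]), 0.76), (array([ 0.4149, -0.125 , -0.0022]), 0.63)]
11.5
[ 0.47533 -0.27004] [318.36252766 181.29862348]
hub ((481.3940734863281, -275.5403137207031), (28.071910858154297, 27.95757293701172), 51.26515197753906) [ 0.48164728 -0.27506495  0.0432305 ]
arm 934 [ 0.47827466 -0.27916326  0.01798228]
handle [ 0.4418877  -0.32507386  0.06071985]Traceback (most recent call last):
  File "<stdin>", line 20, in <module>
cv2.error: OpenCV(4.12.0) /io/opencv/modules/imgcodecs/src/loadsave.cpp:1058: error: (-215:Assertion failed) image.channels() == 1 || image.channels() == 3 || image.channels() == 4 in function 'imwrite_'
```

```bash
python3 - <<'E'
from h import *
H=np.array([.4814,-.2755]);yaw=np.deg2rad(51.27)
env.reach([*H,.11],down(yaw)); env.movel([*H,.013],rate=.15)
effector.grasp(squeeze=45); s=env.sense(); print(s["gripper_width"],s["grasp_force"],s["wrist_force"])
env.movel([*H,.13],rate=.15);env.pause(.2); s=env.sense(); print(s["gripper_width"],s["wrist_force"],s["moment"],s["t"])
C2,p2,pos2,R2=cloud("shaft"); b=cv2.resize(p2[165:225,290:350],(480,480),interpolation=cv2.INTER_CUBIC)
a=b.copy()
for deg,col in((26,(255,0,0)),(30,(0,255,0)),(34,(0,0,255))):
    t=np.deg2rad(deg+45+90*np.arange(4)); P=np.c_[.5409+.0045*2**.5*np.cos(t),-.0278+.0045*2**.5*np.sin(t),0*t+.088]
    cv2.polylines(a,[((proj(P,pos2,R2)-[289.5,164.5])*8).astype(np.int32)],True,col,1)
r=cv2.resize(p2[165:225,290:350],(300,480)) if 0 else None
cv2.imwrite("pics/z.png",np.ascontiguousarray(np.hstack([b[:, 90:390],a])[...,::-1]))
E
```

```text
0.027837910194016647 44.99783596023917 [-0.6426684   0.33547058 -0.46537335]
0.027924817916151916 [-0.4724816  -0.40932228 -3.85248224] [-0.08288066  0.04990787 -0.0065874 ] 15.0
```

View pics/z.png

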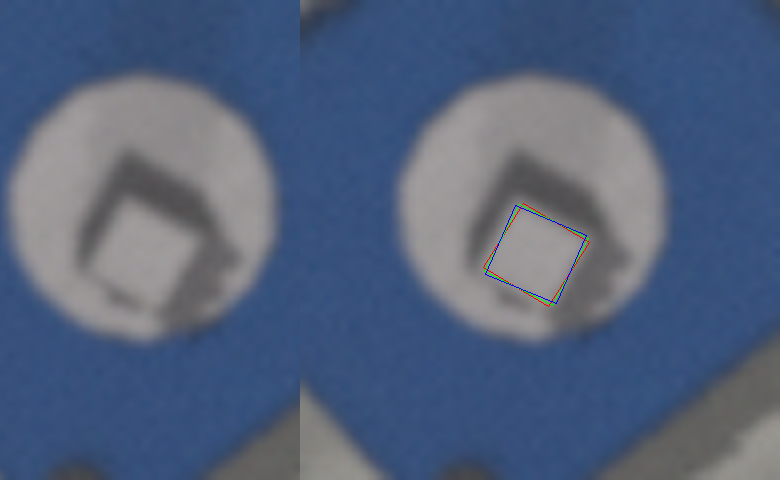

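```bash
cat >> h.py <<'E'
def descend(xy,z,zend,step=.002,lim=8,rate=.03):
    F0=np.array(env.sense()["wrist_force"])
    while z>zend+1e-6:
        z=max(z-step,zend); env.movel([*xy,z],rate=rate); s=env.sense(); F=s["wrist_force"]-F0
        print("z%.4f meas%.4f"%(z,s["ee_pos"][2]),(s["ee_pos"][:2]-xy).round(4),F.round(1),np.round(s["moment"],2))
        if np.linalg.norm(F)>lim: break
    return z
E
python3 - <<'E'
from h import *
X=np.array([.5409,-.0278]);yaw=np.deg2rad(28)
env.movel([.4814,-.2755,.17]); env.reach([*X,.15],down(yaw)); env.movel([*X,.106]); env.pause(.3)
z=descend(X,.106,.082); s=env.sense();print(s["t"],s["gripper_width"])
E
```

```text
z0.1040 meas0.1040 [-0.0001  0.0002] [ 1.4  0.8 -0.4] [-0.06  0.14  0.03]
z0.1020 meas0.1018 [-0.0001 -0.    ] [ 1.   0.2 -0. ] [-0.03  0.17  0.04]
z0.1000 meas0.0998 [-0.0001  0.    ] [ 1.5  0.9 -1.1] [-0.    0.09  0.  ]
z0.0980 meas0.0979 [-0.0001  0.    ] [ 1.6  0.8 -1.2] [-0.09  0.1  -0.02]
z0.0960 meas0.0958 [-0.0001  0.    ] [ 0.2 -0.1 -1.3] [-0.1   0.12 -0.02]
z0.0940 meas0.0939 [-0.0001  0.    ] [ 1.9  0.9 -0.9] [-0.01  0.13  0.02]
z0.0920 meas0.0919 [-0.0001  0.    ] [ 1.   0.6 -1. ] [0.   0.14 0.03]
z0.0900 meas0.0899 [-0.0001  0.    ] [ 0.8 -0.1 -0.4] [-0.04  0.11  0.02]
z0.0880 meas0.0879 [-0.0001 -0.    ] [ 1.6  0.2 -1.7] [-0.05  0.15  0.04]
z0.0860 meas0.0859 [-0.0001  0.    ] [ 1.5 -0.1 -0.1] [ 0.04  0.1  -0.01]
z0.0840 meas0.0838 [-0.0001  0.    ] [1.1 0.3 0.6] [-0.07  0.07 -0.  ]
z0.0820 meas0.0819 [-0.0001  0.    ] [ 1.3  0.1 -0.3] [-0.03  0.1  -0.02]
20.1583 0.027819088619928233
```

```bash
cat >> h.py <<'E'
CEN=np.array([.5409,-.0278]); YAW=np.deg2rad(28)
def force(n=4):
    L=[]
    for _ in range(n): env.pause(.02); L.append(env.sense()["wrist_force"])
    return np.mean(L,0)
def wind(a,da,F0,rate=.12,n=3):
    a-=da; p=CEN+.065*np.array([np.cos(a),np.sin(a)]); env.movel([*p,.090],rate=rate)
    F=force(n)-F0; t=np.array([np.sin(a),-np.cos(a)])  # clockwise tangent
    r=np.array([np.cos(a),np.sin(a)]); return a,-F[:2]@t,F[:2]@r,F[2]
E
python3 - <<'E'
from h import *
z=descend(CEN,.082,.0755,step=.001,lim=6)
effector.release(); env.pause(.1); env.movel([*CEN,.16],rate=.25)
a=YAW+np.pi; Hh=CEN+.065*np.array([np.cos(a),np.sin(a)])
q=[]
for t in np.linspace(0,2*np.pi,9):
    j=solver.inverse_kinematics([*(CEN+.065*np.array([np.cos(t),np.sin(t)])),.09],down(YAW)); q.append(j)
print(np.round(np.min(q,0),2),np.round(np.max(q,0),2))
env.reach([*(CEN+.02*np.array([np.cos(a),np.sin(a)])),.2],down(YAW)); env.pause(.2)
p,d,s=snap("onshaft"); C,_,_,_=cloud("onshaft")
D=np.hypot(*(C[...,:2]-CEN).transpose(2,0,1))
m=(D<.025)&(C[...,2]>.1)&(C[...,2]<.12);print("hub top",np.median(C[m],0),cv2.minAreaRect((C[m][:,:2]*1000).astype(np.float32)))
m=(D<.09)&(D>.045)&(C[...,2]>.117)&(C[...,2]<.135);print("handle",C[m].mean(0),"exp",Hh,s["t"])
E
```

```text
z0.0810 meas0.0810 [-0. -0.] [-0.2 -0.5 -0.9] [-0.09  0.05  0.01]
z0.0800 meas0.0799 [-0.  0.] [-1.4  0.2 -0.2] [0.   0.09 0.05]
z0.0790 meas0.0790 [-0. -0.] [-0.1  0.2 -1. ] [-0.04  0.15  0.  ]
z0.0780 meas0.0779 [-0.0001  0.    ] [-0.4 -0.1 -0.3] [-0.06  0.1  -0.07]
z0.0770 meas0.0770 [-0. -0.] [-0.8  0.5 -0.1] [-0.04  0.11 -0.03]
z0.0760 meas0.0769 [0. 0.] [-3.3  1.2 10.6] [ 0.13  0.94 -0.01]
[-0.82  0.5   0.86  1.85 -0.66  0.75 -0.64] [-0.55  0.69  0.92  2.16 -0.59  0.91 -0.4 ]
hub top [ 0.54182734 -0.02795947  0.10720758] ((540.8939208984375, -28.368940353393555), (28.51070785522461, 27.73206901550293), 28.03636932373047)
handle [ 0.4851611  -0.05765515  0.12442398] exp [ 0.48350841 -0.05831565] 23.775
```

View pics/onshaft.png

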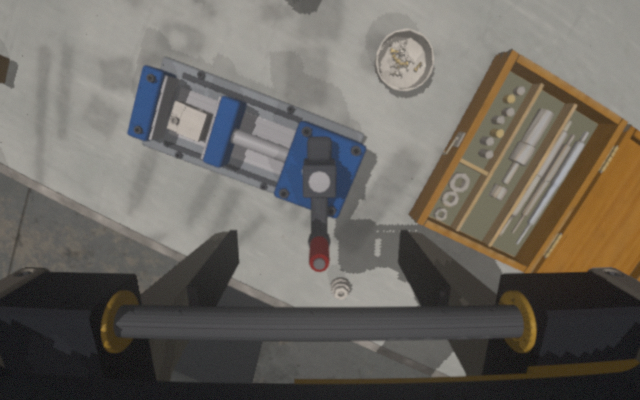

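The crank sits home on the shaft: hub at (318,180), handle at (318,258). The block is loose between the jaws at (190,120). Next I wind.

```bash
python3 - <<'E'
from h import *
a=YAW+np.pi; Hh=CEN+.065*np.array([np.cos(a),np.sin(a)])
env.movel([*Hh,.17],rate=.25); env.movel([*Hh,.090],rate=.2); F0=force(6)
effector.grasp(squeeze=40); s=env.sense(); print(s["gripper_width"],F0,force()-F0)
a0=a; T=[]
for k in range(28):
    a,ft,fr,fz=wind(a,np.deg2rad(15),F0); T.append(ft)
    print("%d: %.1f %.1f %.1f"%(round(np.rad2deg(a0-a)),ft,fr,fz),end=" | ")
    if ft>(np.median(T[2:])+2 if k>8 else 9): break
s=env.sense();print(s["t"],s["gripper_width"]); np.savez("w.npz",a=a,a0=a0,F0=F0,T=T)
E
```

```text
0.017289496011531586 [ 0.02497466 -0.32007079  0.07952279] [-0.18890604  0.60275022 -0.20541627]
15: 1.4 1.0 0.1 | 30: 2.4 1.8 1.2 | 45: 1.5 1.6 1.1 | 60: 0.8 1.3 0.9 | 75: 1.9 1.4 1.5 | 90: 1.5 1.8 0.9 | 105: 1.3 0.9 1.7 | 120: 2.2 0.4 1.0 | 135: 2.0 0.3 0.8 | 150: 2.6 -0.7 0.9 | 165: 2.4 -1.2 0.7 | 180: 1.9 -1.9 -0.1 | 195: 2.4 -2.2 0.5 | 210: 2.6 -3.2 0.3 | 225: 2.5 -3.0 0.3 | 240: 2.6 -3.9 -0.2 | 255: 1.9 -3.6 -0.1 | 270: 1.3 -3.4 -0.8 | 285: 1.8 -3.7 -1.3 | 300: 1.9 -3.5 -1.9 | 315: 1.9 -3.0 -2.2 | 330: 1.4 -2.1 -1.9 | 345: 2.2 -1.1 -1.6 | 360: 2.4 0.1 -0.7 | 375: 2.1 -0.0 0.7 | 390: 1.6 -0.3 0.8 | 405: 1.4 -0.1 0.9 | 420: 1.3 0.2 0.8 | 35.5917 0.016894579571710686
```

```bash
cat >> h.py <<'E'
def creep(a,deg,F0,rate,n=2):
    a-=np.deg2rad(deg); u=np.array([np.cos(a),np.sin(a)]); env.movel([*(CEN+.065*u),.090],rate=rate)
    t=np.array([u[1],-u[0]]); L=[]
    for i in range(n):
        if i: env.pause(.02)
        s=env.sense(); L.append(-(s["wrist_force"]-F0)[:2]@t)
    return a,L,(s["ee_pos"][:2]-CEN-.065*u)@t*1000
E
python3 - <<'E'
from h import *
w=np.load("w.npz"); a,a0,F0=float(w["a"]),float(w["a0"]),w["F0"]; t0=env.sense()["t"]
for deg,rate,N in ((.4,.02,8),(2,.02,4),(4,.06,3)):
    for k in range(N):
        a,L,e=creep(a,deg,F0,rate,3); print("%.1f"%np.rad2deg(a0-a),np.round(L,1),"%.2f"%e,end=" | ")
    t=env.sense()["t"]; print("dt",(t-t0)/N); t0=t
print(t); np.savez("w.npz",a=a,a0=a0,F0=F0)
E
```

```text
420.4 [2.2 2.1 2. ] -0.34 | 420.8 [3.2 2.8 2.9] -0.37 | 421.2 [4.4 4.2 4.7] -0.40 | 421.6 [5.2 4.8 5. ] -0.40 | 422.0 [4.3 5.6 4.9] -0.41 | 422.4 [4.8 4.8 5. ] -0.39 | 422.8 [3.6 5.2 4.3] -0.40 | 423.2 [5.1 4.7 4.3] -0.42 | dt 0.2833249999999996
425.2 [5.2 3.7 5.2] -0.17 | 427.2 [3.8 3.9 4.5] -0.07 | 429.2 [4.1 3.6 5. ] -0.02 | 431.2 [4.  4.1 4.6] -0.04 | dt 0.3000000000000007
435.2 [3.5 3.5 4. ] 0.14 | 439.2 [4.3 3.6 3.6] 0.00 | 443.2 [3.1 4.3 4.3] -0.02 | dt 0.28333333333333144
39.9083
```

```bash
python3 - <<'E'
from h import *
for f in("onshaft","shaft"):
    C,p,pos,R=cloud(f)
    v=np.array([.516,.138])-[.5409,-.0278]; 
    Z=C[...,2]; P=C[...,:2]-CEN
    hz=(Z>.044)&(Z<.052)&(P[...,1]>.08)&(P[...,1]<.22)&(abs(P[...,0]+.02)<.06)
    n,l=cv2.connectedComponents(hz.astype(np.uint8))
    comps=sorted([i for i in range(1,n) if (l==i).sum()>150],key=lambda i:P[l==i][:,1].mean())
    rs=[cv2.minAreaRect((P[l==i]*1000).astype(np.float32)) for i in comps]
    print(f,[(np.round(r[0],1),np.round(r[1],1),round(r[2],1)) for r in rs])
    c=[P[l==i].mean(0) for i in comps]; d=c[-1]-c[0]; 
    ang=np.deg2rad(rs[0][2]); 
    for th in (ang,ang+np.pi/2):
        u=np.array([np.cos(th),np.sin(th)]); 
        if abs(u@d)/np.hypot(*d)>.8:
            u*=np.sign(u@d); 
            for i in comps: s=P[l==i]@u*1000; print(np.percentile(s,[0,2,5,50,95,98,100]).round(1))
E
```

```text
onshaft [(array([-13.2, 103.4]), array([71. , 21.5]), 6.3), (array([-22.5, 181.2]), array([72.1, 23.1]), 6.9)]
[ 93.4  94.3  94.7 103.1 112.2 112.9 114.9]
[171.2 172.8 173.2 181.9 192.2 193.  194.4]
shaft [(array([-13.6, 104.7]), array([70.6, 22.8]), 7.1), (array([-23. , 181.3]), array([72.3, 23.1]), 6.4)]
[ 94.2  94.5  95.1 104.  113.3 114.2 117. ]
[171.3 173.  173.6 182.4 192.6 193.4 194.4]
```

```bash
python3 - <<'E'
from h import *
w=np.load("w.npz"); a,a0,F0=float(w["a"]),float(w["a0"]),w["F0"]; out=[]
while env.sense()["t"]<60:
    g=np.rad2deg(a0-a); a,L,e=creep(a,8 if g<485 else 2.5,F0,.08 if g<485 else .04,1); out.append((round(g),round(L[0],1)))
    if L[0]>6.3:
        f=np.mean([-(force(1)-F0)[:2]@[np.sin(a),-np.cos(a)] for _ in range(2)]); print("check",np.rad2deg(a0-a),L,f)
        if f>6: break
print(out,env.sense()["t"]); np.savez("w.npz",a=a,a0=a0,F0=F0)
E
```

```text
check 521.2000000000002 [np.float64(6.614623275217695)] 6.456447889968061
[(443, np.float64(2.7)), (451, np.float64(3.1)), (459, np.float64(3.5)), (467, np.float64(3.2)), (475, np.float64(2.4)), (483, np.float64(4.0)), (491, np.float64(4.9)), (494, np.float64(5.1)), (496, np.float64(5.1)), (499, np.float64(5.3)), (501, np.float64(4.5)), (504, np.float64(5.2)), (506, np.float64(5.4)), (509, np.float64(4.3)), (511, np.float64(4.7)), (514, np.float64(4.6)), (516, np.float64(6.0)), (519, np.float64(6.6))] 44.5417
```

```bash
python3 - <<'E'
from h import *
w=np.load("w.npz"); a,a0,F0=float(w["a"]),float(w["a0"]),w["F0"]
for k in range(24):
    a,L,e=creep(a,.5,F0,.02,4); m=np.mean(L); print("%.1f %.1f %.2f"%(np.rad2deg(a0-a),m,e),end=" | ")
    if m>8.7: break
print(env.sense()["t"]); np.savez("w.npz",a=a,a0=a0,F0=F0)
E
```

```text
521.7 7.7 -1.80 | 522.2 7.8 -2.03 | 522.7 8.2 -2.08 | 523.2 8.0 -2.16 | 523.7 8.2 -2.25 | 524.2 8.3 -2.39 | 524.7 8.9 -2.47 | 46.6417
```

```bash
python3 - <<'E'
from h import *
w=np.load("w.npz"); a,a0,F0=float(w["a"]),float(w["a0"]),w["F0"]
a,L,e=creep(a,.5,F0,.02,6); print(np.mean(L),e)
a,L,e=creep(a,-2,F0,.03,3); print(np.mean(L),e)
effector.release(); env.pause(.1)
p=env.sense()["ee_pos"]; env.movel([p[0],p[1],.19],rate=.2)
env.reach([.52,.0,.24],down(YAW)); env.pause(.2); snap("end"); print(env.sense()["t"])
C,_,_,_=cloud("end"); D=np.hypot(*(C[...,:2]-CEN).transpose(2,0,1))
m=(D<.025)&(C[...,2]>.1)&(C[...,2]<.12);print("hub top",np.median(C[m],0))
m=(D<.09)&(D>.045)&(C[...,2]>.117)&(C[...,2]<.135);h=C[m].mean(0)[:2]-CEN;print("handle deg wound",(np.rad2deg(a0-np.arctan2(h[1],h[0])))%360+360)
E
```

```text
8.94834241644287 -2.5559625338406584
5.803618580198723 -1.163023440757838
49.8583
hub top [ 0.54149392 -0.027415    0.10721079]
handle deg wound 517.9075331529315
```

View pics/end.png

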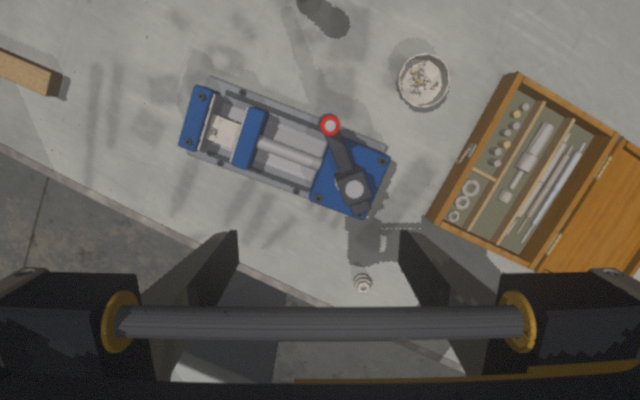

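The block at (224,130) is clamped between both jaws. The crank is home at (354,188), and the bystanders have not moved.

```bash
python3 -c "
from station import workorder
print(workorder.finish_job())"
```

```text
the job is handed in; nothing more can be done
None
```

The crank is fully home on the shaft and wound clockwise about 1.45 turns. The block is gripped at about 4 N above free winding force, and I handed the job in at about 50 s; no verdict was returned.

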